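Unscrew the jar lid and lay it on the coaster

TASK

Unscrew the ribbed metal lid of the blue storage jar without forcing it: turn it anticlockwise until its thread lets go, then lift it off. Put the lid down on the round cork coaster, right way up and wholly on the cork, without dropping it, and leave the vegetables and the other things on the worktop where they are.

Things in the scene. Friction and masses are not known exactly. Their poses are not given: they have to be found in the camera images.
- jar: squat blue storage jar, fixed: a black suction foot (92 mm across, small red lever) holds it to the board. Origin at the centre of the foot's underside, z up. Body 74 mm across up to z 57 mm; above it a white neck 40 mm across with a two-start right-hand thread (ridges 49 mm across, 14 mm rise a turn) ends at a rim 89 mm above the board.
- lid: ribbed aluminium screw lid, a cap open below, 58 mm across (ribs 59), 29 mm tall, about 60 g. Origin at the centre of its lower edge, z up; screwed on, the edge is 64 to 66 mm above the board. It unscrews anticlockwise seen from above and starts screwed on by an unknown amount: the thread lets go after about 1 to 1.4 turns.
- lid_top (a point): centre of the lid's top face, 29 mm above its origin. Until the thread lets go a straight pull is stopped after at most 4 mm of play; afterwards the lid lifts off freely. It stays where it is when the fingers let go of it part-way.
- coaster: round cork coaster, fixed, 104 mm across, 8 mm thick, lying on the board; origin at the centre of its underside
- tomato_1: large red tomato, 58 mm across, 61 mm tall, loose bystander; origin under its centre
- cherry_1: small red cherry tomato, 33 mm, loose bystander; origin under its centre
- matchbox: yellow matchbox 54x41x15 mm lying flat, loose bystander; origin under its centre
- spice_jar_1: spice jar with a dark cap, 41 mm across, 105 mm tall, loose bystander, standing; origin under its centre
- steel_scourer: grey steel wool scourer 65x48x24 mm, loose bystander; origin under its centre
- board: wooden work board, fixed, 200 (x) by 420 (y) by 15.5 mm, on which jar and coaster stand; origin at the centre of its underside; its top is 18 mm above the worktop (z = 0.018). Beyond it wall cabinets and, to the right (y below -0.3), a range hood hang 0.46 m above the worktop: bring the arm in from the near side

How it is judged:
By the outcome, as a careful person would: the job done as asked, in the order asked, and still so for the second after the job is handed in, with the robot touching nothing.
It also fails if it takes over 72 s, if anything falls off the work surface, if the arm or the gripper's body presses on something with over 40 N, if the wrist force passes 120 N, or if a joint passes its speed limit or range.

ROBOT

A 6-joint arm with a two-finger parallel gripper is mounted at the origin on a cart in front of the work surface, level with it; the furniture and walls round the work are solid. World frame = base frame: x ahead of the robot, y to its left, z up, the work surface at z = 0. Lengths are in m, angles in rad, forces in N, time in s.
With the tool pointing down it reaches from about 0.25 to 0.725 m from the base axis. Payload 4 kg.
Tool frame: the origin (TCP) lies on the centre line of the jaws, within the pads' length; the fingertips stand ahead of it and the grasp point (between the pads) lies 3 mm ahead of it (bot.tcp_to_tips is the z of the fingertips in the tool frame, in m); z points along the fingers, y is the line along which they close (so a half turn about z gives the same grasp; the last joint's range is limited). The gripper opens to 85 mm and grips with 20 to 120 N. Pads are 22 mm wide; open, the fingers measure 114 mm over their backs; the gripper's body (76 mm by 85 mm) begins 54 mm behind the grasp point. The pads swing forward as they close: fully open they stand 13 mm farther back than shut.
Start: joints at [-1.175, 0.241, 0.005, 1.335, 0, 1.571], TCP at [0.193, -0.461, 0.253] pointing down, gripper open.
Joint ranges: [-2.72, 2.72], [-1.05, 1.87], [-1.09, 1.28], [-1.99, 2.15], [-1.42, 1.44], [-3.14, 3.14]. Speed limits (rad/s): [2.79, 2.79, 3.14, 3.14, 3.14, 3.14].

INTERFACE

Orientations are given as a unit quaternion [x, y, z, w].
In Python, from workcell import telemetry, camera, camera_params, ticket, boxes_of, cut_out, spot_point, bot gives the robot as it stands.
- The arm moves only by the shell command python3 -m creep 'ROWS'. ROWS is text: rows parted by semicolons, each of 5 numbers parted by spaces: the opening, from 0 (shut) to 1 (fully open), then the shift along the tool's x, y, z in units of 150 mm (1.0 is 150 mm), then the turn about the tool's z in units of 180 degrees (1.0 is 180 degrees). In form: claw x y z turn; .... A call has 1 to 12 rows; each row is the pose to reach, as a shift and turn from the pose commanded when the call began, along the tool's axes at that moment, turning the shorter way round; what a row does not reach only later rows make up. A row lasts 1/8 s, in which the tool goes at most 62.5 mm and 10.7 degrees, less where a joint would pass 70% of its speed; a pose out of reach is approached as far as the arm can. A call with a number of a shift or a turn outside -1 to 1 is refused whole. A call with a gripper value outside its range is refused whole. The fingers move at their own pace and stop on an object; the grip force is fixed at half the most. Time passes only in rows, so rows that repeat a pose let the fingers close. It gives the time, the measured TCP pose, the force, the opening and the grip force at its end, in the units of the state.
- telemetry.get_obs(): the state, without advancing time (a new reading comes with each control period).
- camera(name): name is "side" or "top"; returns the picture (420x560x3 uint8, red, green, blue); there is no depth.
- camera_params(name): a dict with "camera_matrix" (3x3 intrinsics, pixels), "eye" and "attitude" of the camera in the world. Camera axes: x right, y down, z forward; pixel columns grow to the right and rows downward; lengths in m; the calibration is good to about 2 mm. A picture is of the moment at which its call begins. camera_params takes no time and is no camera call.
- ticket.job_done(): hands the job in; it is judged then, once.
Trained networks look in the newest picture that a camera, given by its name, has taken for a name from the list of things; names that differ only in an ending like _2 or _b are one class to them, and where a whole thing is asked for, a point or a joint stands for the part that bears it (a point fixed in the world has none). Each returns a list of dicts, best first, with "conf" (0 to 1); they miss things now and then, are a little off and sometimes report something else, mostly with a low value. They report only what shows in the picture. A call takes as long as a camera call.
- boxes_of(thing, camera): "at" ([x, y, z] in m, in world coordinates, good to about 4 mm: the middle of the surface that is visible of it).
- cut_out(thing, camera): "pixels" (420x560 bool, what is visible of it).
- spot_point(thing, camera): "at" ([x, y, z] in m, in world coordinates, good to about 4 mm: a listed point, or the origin of a listed thing).
The state is a dict: "clock": time; "joint_pos": joint angles; "joint_vel": joint speeds; "tau": joint torques, N m; "eef_pos": TCP position; "tool_rot": TCP orientation; "ft_force": force on the tool from outside, world axes, zero at the start; "ft_torque": the same for the moment, N m; "grip_width": finger opening in m; "grasp_force": force on a finger pad.
Only numpy, scipy, OpenCV 4.12 (cv2) and the standard library are available. Lean on these libraries where they do the work, as an engineer would, in place of code of your own. Each camera call takes 0.05 s, during which the arm holds its last target. There are 200 camera calls.

## Working session

There is one attempt and no reset: what is moved stays moved. The work goes in short steps, Python scripts to look and compute and a shell command to move; the robot and the scene stay as the last step left them, time stands still between calls to the robot, and variables do not carry over. Pictures are saved under pics/ and viewed, at most 10 in all, crops included, and the job is handed in when it is done.

```bash
mkdir -p pics; ls; python3 - <<'E'
from workcell import telemetry, camera, camera_params, spot_point, boxes_of, bot
import cv2,numpy as np
o=telemetry.get_obs(); print({k:np.round(v,3).tolist() for k,v in o.items()}, bot.tcp_to_tips)
for c in("side","top"):
    cv2.imwrite(f"pics/a_{c}.png",camera(c)[:,:,::-1]); p=camera_params(c); print(c,p["eye"],p["attitude"],np.round(p["camera_matrix"],1).tolist())
    for t in("lid_top","jar","coaster","lid","tomato_1","cherry_1","matchbox","spice_jar_1","steel_scourer"):
        print(t,[(np.round(d["at"],3).tolist(),round(d["conf"],2)) for d in spot_point(t,c)][:2])
E
```

```text
pics
{'clock': 0.0, 'joint_pos': [-1.175, 0.241, 0.004, 1.335, 0.0, 1.571], 'joint_vel': [0.002, 0.002, 0.0, -0.001, -0.0, 0.001], 'tau': [0.0, -37.232, 25.241, 0.017, 0.0, 0.0], 'eef_pos': [0.193, -0.461, 0.252], 'tool_rot': [0.98, 0.197, -0.0, -0.001], 'ft_force': [-0.5, -0.282, 0.322], 'ft_torque': [-0.025, 0.01, -0.008], 'grasp_force': 0.0, 'grip_width': 0.085} 0.022
side [ 0.37276897 -0.78496627  0.48684364] [ 0.83974283 -0.14354266  0.09969728 -0.51408943] [[495.7, 0.0, 281.5], [0.0, 495.7, 201.7], [0.0, 0.0, 1.0]]
lid_top [([0.527, -0.155, 0.116], 0.66)]
jar [([0.53, -0.152, 0.019], 0.59)]
coaster [([0.509, 0.031, 0.021], 0.65)]
lid [([0.529, -0.154, 0.083], 0.93), ([0.688, -0.244, -0.001], 0.5)]
tomato_1 [([0.689, -0.245, 0.002], 0.96)]
cherry_1 [([0.615, -0.083, 0.015], 0.74)]
matchbox [([0.748, -0.185, 0.001], 0.6)]
spice_jar_1 [([0.752, -0.107, 0.001], 0.92)]
steel_scourer [([0.7, 0.067, 0.002], 0.55), ([0.748, -0.11, 0.001], 0.52)]
top [ 0.51996354 -0.08745928  0.94009704] [-0.69982201  0.71220142 -0.03415275  0.04303349] [[407.5, 0.0, 279.2], [0.0, 407.5, 204.0], [0.0, 0.0, 1.0]]
lid_top [([0.528, -0.149, 0.109], 0.69), ([0.692, -0.244, -0.0], 0.67)]
jar [([0.527, -0.151, 0.018], 0.66)]
coaster [([0.506, 0.029, 0.021], 0.9)]
lid [([0.527, -0.154, 0.085], 0.95)]
tomato_1 [([0.69, -0.244, -0.003], 0.65)]
cherry_1 [([0.612, -0.08, 0.019], 0.42)]
matchbox [([0.747, -0.181, 0.004], 0.67)]
spice_jar_1 [([0.748, -0.109, 0.003], 0.48), ([0.527, -0.15, 0.11], 0.17)]
steel_scourer [([0.698, 0.068, 0.002], 0.89)]
```

View pics/a_side.png

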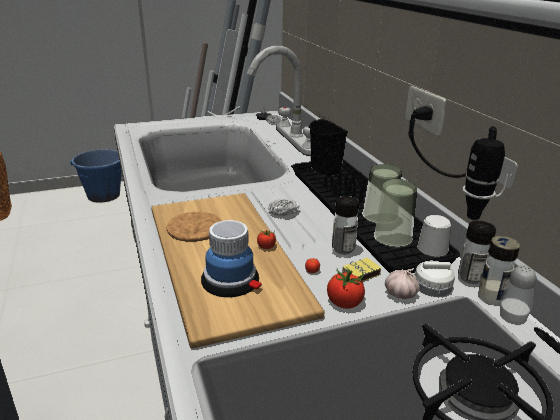

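View pics/a_top.png

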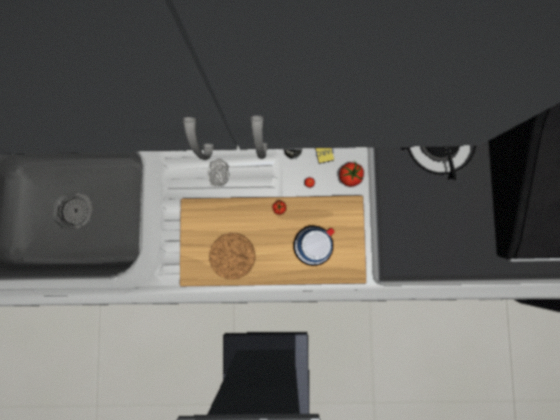

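The side view shows the lid at about (229,235) on the blue jar, the coaster at (193,226), and one cherry tomato on the board at (267,239). The top view shows the lid at (316,243), the coaster at (232,256) and the cherry at (279,207). This matches what the networks report. Next I'll refine the lid and coaster positions from their masks.

```bash
cat > h.py <<'E'
from workcell import telemetry, camera, camera_params, spot_point, boxes_of, cut_out, bot
import cv2,numpy as np
from scipy.spatial.transform import Rotation as R
from scipy.optimize import least_squares
def proj(P,c):
    p=camera_params(c); q=(np.asarray(P)-p["eye"])@R.from_quat(p["attitude"]).as_matrix()
    q=q@np.array(p["camera_matrix"]).T; return q[:,:2]/q[:,2:]
def cyl(x,y,z,r,h):
    a=np.linspace(0,2*np.pi,90); c=np.c_[x+r*np.cos(a),y+r*np.sin(a)]
    return np.r_[np.c_[c,0*a+z],np.c_[c,0*a+z+h]]
def stats(pts):   # outline's extents and centroid
    hull=cv2.convexHull(pts.astype(np.float32)); m=cv2.moments(hull)
    q=hull[:,0]; return np.r_[m["m10"]/m["m00"],m["m01"]/m["m00"],q.min(0),q.max(0)]
def mask(t,c):
    camera(c); d=cut_out(t,c)
    return d[0]["pixels"] if d else None
def fit(t,r,h,x0,cams=("side","top")):
    S={}
    for c in cams:
        m=mask(t,c).astype(np.uint8); n,l,st,_=cv2.connectedComponentsWithStats(m); l=l==1+st[1:,4].argmax()
        y,x=np.nonzero(l); S[c]=np.r_[x.mean(),y.mean(),x.min()-.5,y.min()-.5,x.max()+.5,y.max()+.5]
    f=lambda v:np.concatenate([(stats(proj_(v,c))-S[c])*[2,2,1,1,1,1] for c in cams])
    proj_=lambda v,c:proj(cyl(*v,r,h),c)
    s=least_squares(f,x0,loss="soft_l1"); return s.x,s.fun
def state():
    o=telemetry.get_obs(); print({k:np.round(o[k],4).tolist() for k in("clock","joint_pos","eef_pos","tool_rot","ft_force","ft_torque","grip_width","grasp_force")}); return o
E
python3 - <<'E'
from h import *
for t,r,h,x in(("lid",.0295,.029,[.528,-.153,.083]),("coaster",.052,.008,[.507,.03,.018])):
    for i in range(2):
        v,f=fit(t,r,h,x); print(t,np.round(v,4),np.round(f,1))
E
```

```text
lid [ 0.5265 -0.1521  0.0829] [-0.5  0.3 -0.4 -0.2  0.3  0.3  1.  -0.8 -0.1 -0.2  0.7 -0.9]
lid [ 0.5265 -0.152   0.0826] [-0.5  0.2 -0.3 -0.   0.3 -0.5  0.7 -0.6 -0.1 -0.2  0.7  0.1]
coaster [0.505  0.0304 0.019 ] [ 4.7  0.6 -1.4 -0.9  2.   0.2 -0.   0.   0.1 -0.6 -0.1  0.5]
coaster [0.5041 0.0308 0.0179] [ 2.4  1.2 -1.8 -0.4  2.5  0.7  0.1  1.4  0.   0.8  0.8  0.9]
```

```bash
python3 -m creep '1 0 0 0 -0.05; 1 0 0 0 -0.05'; python3 -c "
from h import *; state()"
```

```text
clock: 2.05
eef_pos: [0.1928, -0.4613, 0.2533]
tool_rot: [0.962, 0.272, 0.0, 0.0]
ft_force: [-0.4, -1.0, -0.3]
grip_width: 0.0854
grasp_force: 0.0
{'clock': 2.05, 'joint_pos': [-1.175, 0.2406, 0.005, 1.3352, 0.0, 1.4155], 'eef_pos': [0.1928, -0.4613, 0.2533], 'tool_rot': [0.9623, 0.2721, 0.0, 0.0], 'ft_force': [-0.4353, -0.9749, -0.3032], 'ft_torque': [-0.0257, -0.0256, 0.0001], 'grip_width': 0.0854, 'grasp_force': 0.0}
```

```bash
python3 -m creep '1 0.27 -0.21 0 0.045; 1 0.54 -0.42 0 0.09; 1 0.81 -0.635 0 0.135; 1 0.81 -0.635 0 0.175; 1 0.81 -0.635 0 0.175'; python3 -c "
from h import *; state()"
```

```text
clock: 2.68
eef_pos: [0.2465, -0.3161, 0.2536]
tool_rot: [1.0, 0.002, 0.0, 0.0]
ft_force: [-0.4, 0.0, 0.0]
grip_width: 0.0853
grasp_force: 0.0
{'clock': 2.675, 'joint_pos': [-0.9085, 0.043, -0.2278, 1.299, -0.0001, 2.2292], 'eef_pos': [0.2465, -0.3161, 0.2536], 'tool_rot': [1.0, 0.0019, 0.0003, 0.0004], 'ft_force': [-0.4127, 0.0212, 0.0234], 'ft_torque': [-0.0508, 0.0002, -0.0028], 'grip_width': 0.0853, 'grasp_force': 0.0}
```

```bash
python3 -m creep '1 0.2 -0.32 0 0; 1 0.5 -0.64 0 0; 1 0.87 -0.95 0 0; 1 0.87 -0.95 0 0'; python3 -m creep '1 0.33 -0.05 0 0; 1 0.66 -0.1 0 0; 1 1 -0.14 0.2 0; 1 1 -0.14 0.4 0; 1 1 -0.14 0.4 0'; python3 -c "
from h import *; state()
for i in range(1):
    v,f=fit('coaster',.052,.008,[.507,.03,.018],('top',));print(v)"
```

```text
clock: 3.18
eef_pos: [0.3785, -0.1721, 0.2532]
tool_rot: [1.0, 0.004, 0.0, -0.0]
ft_force: [0.0, -0.4, 0.2]
grip_width: 0.0855
grasp_force: 0.0
clock: 3.8
eef_pos: [0.524, -0.1527, 0.19]
tool_rot: [1.0, 0.001, -0.004, -0.001]
ft_force: [-0.0, 0.3, 0.3]
grip_width: 0.0854
grasp_force: 0.0
{'clock': 3.8, 'joint_pos': [-0.2834, 0.3707, 0.0182, 1.2261, -0.0004, 2.8562], 'eef_pos': [0.524, -0.1527, 0.19], 'tool_rot': [1.0, 0.001, -0.0038, -0.0009], 'ft_force': [-0.0163, 0.3158, 0.3336], 'ft_torque': [0.0421, 0.0142, 0.0343], 'grip_width': 0.0854, 'grasp_force': 0.0}
[0.50597636 0.02938085 0.018     ]
```

```bash
python3 -m creep '1 0 0 0.2 0; 1 0 0 0.35 0; 1 0 0 0.48 0; 1 0 0 0.55 0; 1 0 0 0.55 0; 1 0 0 0.55 0'; python3 - <<'E'
from h import *
state(); im=camera("side")
cv2.imwrite("pics/b.png",cv2.resize(im[180:300,160:320,::-1],None,fx=4,fy=4,interpolation=2))
E
```

```text
clock: 4.65
eef_pos: [0.5269, -0.1526, 0.1122]
tool_rot: [1.0, 0.001, 0.001, 0.0]
ft_force: [0.2, -0.3, -0.4]
grip_width: 0.0855
grasp_force: 0.0
{'clock': 4.65, 'joint_pos': [-0.2818, 0.4334, -0.1033, 1.0316, -0.0001, 2.857], 'eef_pos': [0.5269, -0.1526, 0.1122], 'tool_rot': [1.0, 0.0014, 0.0012, 0.0004], 'ft_force': [0.1885, -0.283, -0.3653], 'ft_torque': [-0.0, -0.0305, 0.0165], 'grip_width': 0.0855, 'grasp_force': 0.0}
```

View pics/b.png

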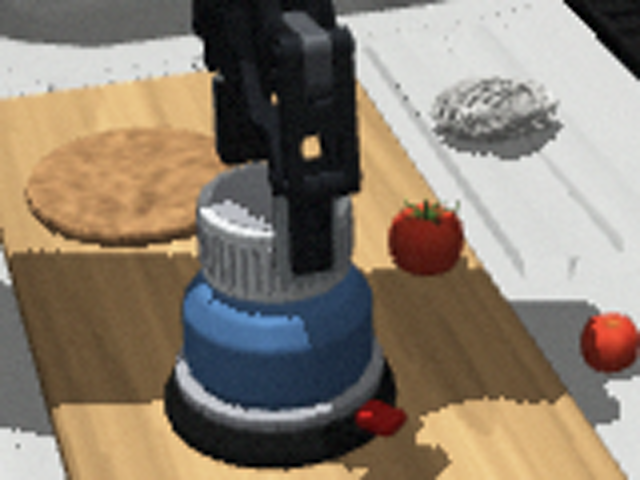

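The fingers straddle the lid (crop lid about (275,240), near finger at (315,235)) and are clear of the cherry on the board. I'll lower 4 mm and close.

```bash
python3 -m creep '1 0 0 0.03 0; 0.7 0 0 0.03 0; 0 0 0 0.03 0; 0 0 0 0.03 0; 0 0 0 0.03 0; 0 0 0 0.03 0; 0 0 0 0.03 0;0 0 0 0.03 0'; python3 -c "
from h import *; state()"
```

```text
clock: 5.7
eef_pos: [0.5265, -0.1521, 0.1067]
tool_rot: [1.0, 0.002, 0.0, 0.0]
ft_force: [-1.1, 0.5, 5.8]
grip_width: 0.0557
grasp_force: 63.9
{'clock': 5.7, 'joint_pos': [-0.2814, 0.4391, -0.1104, 1.0205, 0.0001, 2.8571], 'eef_pos': [0.5265, -0.1521, 0.1067], 'tool_rot': [1.0, 0.0016, 0.0004, 0.0001], 'ft_force': [-1.0604, 0.4776, 5.7564], 'ft_torque': [0.1325, 0.1067, 0.0062], 'grip_width': 0.0557, 'grasp_force': 63.8785}
```

```bash
python3 -m creep '0 0 0 -0.001 -0.03; 0 0 0 -0.003 -0.06; 0 0 0 -0.004 -0.09; 0 0 0 -0.006 -0.12; 0 0 0 -0.007 -0.15; 0 0 0 -0.008 -0.18; 0 0 0 -0.01 -0.21; 0 0 0 -0.01 -0.21'; python3 -c "
from h import *; state()"
```

```text
clock: 6.7
eef_pos: [0.5261, -0.1522, 0.1076]
tool_rot: [0.946, 0.325, -0.0, 0.0]
ft_force: [0.3, 0.1, 2.3]
grip_width: 0.0561
grasp_force: 63.7
{'clock': 6.7, 'joint_pos': [-0.2815, 0.4382, -0.109, 1.0236, -0.0001, 2.1984], 'eef_pos': [0.5261, -0.1522, 0.1076], 'tool_rot': [0.9458, 0.3249, -0.0001, 0.0], 'ft_force': [0.2577, 0.1033, 2.3453], 'ft_torque': [-0.0604, -0.0508, -0.0247], 'grip_width': 0.0561, 'grasp_force': 63.6519}
```

```bash
python3 -m creep '0 0 0 -0.002 -0.05; 0 0 0 -0.005 -0.1; 0 0 0 -0.007 -0.15; 0 0 0 -0.009 -0.2; 0 0 0 -0.012 -0.25; 0 0 0 -0.014 -0.3; 0 0 0 -0.016 -0.35; 0 0 0 -0.019 -0.4; 0 0 0 -0.021 -0.45; 0 0 0 -0.023 -0.5; 0 0 0 -0.026 -0.55; 0 0 0 -0.026 -0.55'; python3 -c "
from h import *; state()
v,f=fit('lid',.0295,.029,[.528,-.153,.085]);print(v)
im=camera('side')
cv2.imwrite('pics/c.png',cv2.resize(im[180:300,160:320,::-1],None,fx=4,fy=4,interpolation=2))"
```

```text
clock: 8.2
eef_pos: [0.5273, -0.1525, 0.1117]
tool_rot: [0.368, 0.93, 0.0, 0.001]
ft_force: [4.0, -1.6, -1.8]
grip_width: 0.0559
grasp_force: 63.6
{'clock': 8.2, 'joint_pos': [-0.2815, 0.4347, -0.1029, 1.0309, 0.0, 0.4725], 'eef_pos': [0.5273, -0.1525, 0.1117], 'tool_rot': [0.3682, 0.9298, 0.0001, 0.0012], 'ft_force': [3.9879, -1.5809, -1.8375], 'ft_torque': [-0.2812, -0.8648, -0.0023], 'grip_width': 0.0559, 'grasp_force': 63.6344}Traceback (most recent call last):
  File "<string>", line 3, in <module>
    v,f=fit('lid',.0295,.029,[.528,-.153,.085]);print(v)
        ~~~^^^^^^^^^^^^^^^^^^^^^^^^^^^^^^^^^^^^
  File "h.py", line 20, in fit
    m=mask(t,c).astype(np.uint8); n,l,st,_=cv2.connectedComponentsWithStats(m); l=l==1+st[1:,4].argmax()
      ^^^^^^^^^^^^^^^^
AttributeError: 'NoneType' object has no attribute 'astype'
```

```bash
python3 -m creep '0 0 0 -0.002 -0.05; 0 0 0 -0.005 -0.1; 0 0 0 -0.007 -0.15; 0 0 0 -0.009 -0.2; 0 0 0 -0.012 -0.25; 0 0 0 -0.014 -0.3; 0 0 0 -0.016 -0.35; 0 0 0 -0.019 -0.4; 0 0 0 -0.021 -0.45; 0 0 0 -0.023 -0.5; 0 0 0 -0.026 -0.55; 0 0 0 -0.026 -0.55'; python3 -m creep '0 0 0 -0.002 -0.05; 0 0 0 -0.005 -0.1; 0 0 0 -0.007 -0.15; 0 0 0 -0.009 -0.2; 0 0 0 -0.012 -0.25; 0 0 0 -0.014 -0.3; 0 0 0 -0.016 -0.35; 0 0 0 -0.019 -0.4; 0 0 0 -0.021 -0.45; 0 0 0 -0.021 -0.45'; python3 -c "
from h import *; state()
im=camera('side')
cv2.imwrite('pics/c.png',cv2.resize(im[180:300,160:320,::-1],None,fx=4,fy=4,interpolation=2))"
```

```text
clock: 9.9
eef_pos: [0.527, -0.1513, 0.1157]
tool_rot: [-0.468, 0.884, 0.0, 0.001]
ft_force: [4.5, 1.4, -0.4]
grip_width: 0.0561
grasp_force: 64.0
clock: 11.15
eef_pos: [0.5257, -0.1514, 0.1185]
tool_rot: [0.93, -0.369, -0.001, -0.0]
ft_force: [2.0, 2.0, 0.3]
grip_width: 0.0557
grasp_force: 64.1
{'clock': 11.15, 'joint_pos': [-0.281, 0.4271, -0.0951, 1.05, 0.0011, -2.6673], 'eef_pos': [0.5257, -0.1514, 0.1185], 'tool_rot': [0.9295, -0.3687, -0.0008, -0.0005], 'ft_force': [1.9765, 2.0268, 0.2711], 'ft_torque': [0.3926, -0.4762, 0.0067], 'grip_width': 0.0557, 'grasp_force': 64.1448}
```

View pics/c.png

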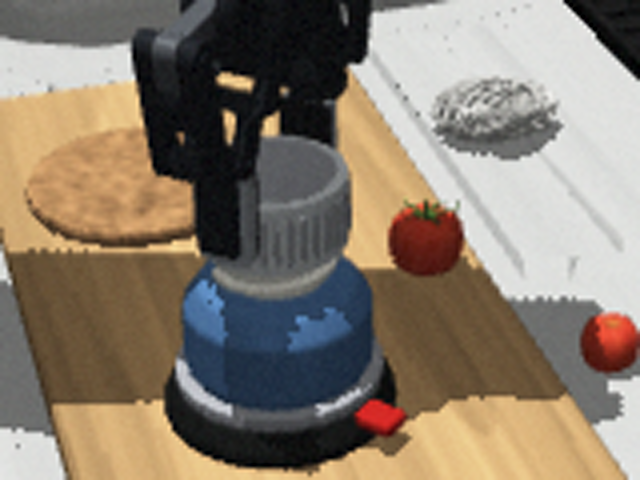

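The lid has risen about 12 mm, with the neck showing below it at (290,275), so it is turning with the fingers after 317°. I'll let go, rewind and grip again.

```bash
python3 -m creep '1 0 0 0 0; 1 0 0 0 0; 1 0 0 0 0; 1 0 0 0 0; 1 0 0 0 0.05; 1 0 0 0 0.1; 1 0 0 0 0.15; 1 0 0 0 0.2; 1 0 0 0 0.25; 1 0 0 0 0.3; 1 0 0 0 0.35; 1 0 0 0 0.35'; python3 -m creep '1 0 0 0 0.05; 1 0 0 0 0.1; 1 0 0 0 0.15; 1 0 0 0 0.2; 1 0 0 0 0.25; 1 0 0 0 0.3; 1 0 0 0 0.35; 1 0 0 0 0.4; 1 0 0 0 0.45; 1 0 0 0 0.5; 1 0 0 0 0.5'; python3 -m creep '1 0 0 0 0.05; 1 0 0 0 0.1; 1 0 0 0 0.15; 1 0 0 0 0.2; 1 0 0 0 0.25; 1 0 0 0 0.3; 1 0 0 0 0.35; 1 0 0 0 0.35;1 0 0 0 0.35'; python3 -c "
from h import *; state()
print(boxes_of('lid','side'), spot_point('lid','side'), spot_point('lid_top','side'))"
```

```text
clock: 12.7
eef_pos: [0.5261, -0.1522, 0.1187]
tool_rot: [-0.602, 0.798, 0.0, -0.0]
ft_force: [-0.5, 0.8, 0.6]
grip_width: 0.0855
grasp_force: 0.0
clock: 14.08
eef_pos: [0.5261, -0.1521, 0.1187]
tool_rot: [0.138, 0.991, -0.0, -0.0]
ft_force: [0.6, 0.0, -1.2]
grip_width: 0.0852
grasp_force: 0.0
clock: 15.2
eef_pos: [0.5261, -0.1521, 0.1188]
tool_rot: [0.635, 0.773, -0.0, -0.0]
ft_force: [-0.2, 0.1, 0.0]
grip_width: 0.0855
grasp_force: 0.0
{'clock': 15.2, 'joint_pos': [-0.2815, 0.4271, -0.0944, 1.0494, -0.0, 1.0939], 'eef_pos': [0.5261, -0.1521, 0.1188], 'tool_rot': [0.6347, 0.7727, -0.0, -0.0], 'ft_force': [-0.1568, 0.1481, 0.0492], 'ft_torque': [-0.0166, -0.0778, 0.0439], 'grip_width': 0.0855, 'grasp_force': 0.0}
[{'at': [0.5305, -0.1768, 0.1201], 'conf': 0.93}, {'at': [0.6948, 0.0522, 0.0231], 'conf': 0.19}] [{'at': [0.5278, -0.1519, 0.0929], 'conf': 0.84}] [{'at': [0.5272, -0.148, 0.1257], 'conf': 0.61}]
```

```bash
python3 -m creep '0.5 0 0 0 0; 0 0 0 0 0; 0 0 0 0 0; 0 0 0 0 0; 0 0 0 0 0; 0 0 0 0 0; 0 0 0 -0.002 -0.05; 0 0 0 -0.005 -0.1; 0 0 0 -0.007 -0.15; 0 0 0 -0.009 -0.2; 0 0 0 -0.012 -0.25; 0 0 0 -0.012 -0.25'; python3 -m creep '0 0 0 -0.002 -0.05; 0 0 0 -0.005 -0.1; 0 0 0 -0.007 -0.15; 0 0 0 -0.009 -0.2; 0 0 0 -0.012 -0.25; 0 0 0 -0.014 -0.3; 0 0 0 -0.016 -0.35; 0 0 0 -0.019 -0.4; 0 0 0 -0.021 -0.45; 0 0 0 -0.021 -0.45';  python3 -m creep '0 0 0 -0.002 -0.05; 0 0 0 -0.005 -0.1; 0 0 0 -0.007 -0.15; 0 0 0 -0.009 -0.2; 0 0 0 -0.012 -0.25; 0 0 0 -0.014 -0.3; 0 0 0 -0.016 -0.35; 0 0 0 -0.019 -0.4; 0 0 0 -0.019 -0.4'; python3 -c "
from h import *; state()"
```

```text
clock: 16.85
eef_pos: [0.5266, -0.1522, 0.1211]
tool_rot: [0.293, 0.956, 0.0, 0.001]
ft_force: [1.0, 1.3, 5.9]
grip_width: 0.0555
grasp_force: 63.9
clock: 18.1
eef_pos: [0.5268, -0.1524, 0.1242]
tool_rot: [-0.397, 0.918, -0.001, 0.001]
ft_force: [2.1, -0.2, 5.6]
grip_width: 0.0561
grasp_force: 63.7
clock: 19.23
eef_pos: [0.5265, -0.1523, 0.127]
tool_rot: [0.861, -0.509, 0.001, 0.0]
ft_force: [1.6, 0.2, 6.8]
grip_width: 0.0559
grasp_force: 63.9
{'clock': 19.225, 'joint_pos': [-0.2814, 0.4191, -0.0831, 1.0676, -0.0003, -2.3548], 'eef_pos': [0.5265, -0.1523, 0.127], 'tool_rot': [0.8607, -0.5091, 0.0005, 0.0], 'ft_force': [1.5504, 0.2011, 6.7751], 'ft_torque': [0.0556, -0.1744, 0.1254], 'grip_width': 0.0559, 'grasp_force': 63.905}
```

```bash
python3 -m creep '0 0 0 -0.02 0; 0 0 0 -0.03 0; 0 0 0 -0.045 0; 0 0 0 -0.045 0'; python3 -c "
from h import *; state()"
```

```text
clock: 19.73
eef_pos: [0.5252, -0.1521, 0.133]
tool_rot: [0.861, -0.508, -0.001, 0.0]
ft_force: [-0.3, -0.5, -1.0]
grip_width: 0.0557
grasp_force: 64.0
{'clock': 19.725, 'joint_pos': [-0.2817, 0.4133, -0.0749, 1.0846, -0.0005, -2.3575], 'eef_pos': [0.5252, -0.1521, 0.133], 'tool_rot': [0.8614, -0.508, -0.0009, 0.0005], 'ft_force': [-0.3167, -0.5422, -0.9507], 'ft_torque': [0.0171, -0.0309, 0.0226], 'grip_width': 0.0557, 'grasp_force': 64.0329}
```

The thread has let go: only the lid's weight is felt. I'll lift it clear.

```bash
python3 -m creep '0 0 0 -0.08 0; 0 0 0 -0.18 0; 0 0 0 -0.28 0; 0 0 0 -0.38 0; 0 0 0 -0.42 0; 0 0 0 -0.42 0'; python3 - <<'E'
from h import *
o=state(); im=camera('side')
cv2.imwrite('pics/d.png',cv2.resize(im[130:300,140:340,::-1],None,fx=3.5,fy=3.5,interpolation=2))
for n in('lid','lid_top'): print(n,[(np.round(d['at'],4),d['conf']) for d in spot_point(n,'side')])
for i in range(2):
    camera('top')
    c,f=fit('coaster',.052,.008,[.507,.03,.018],('side','top')); print('coaster',np.round(c,4))
d=np.array([.5055,.0300,o['eef_pos'][2]])-o['eef_pos']; print(R.from_quat(o['tool_rot']).inv().apply(d)/.15)
E
```

```text
clock: 20.48
eef_pos: [0.5264, -0.1522, 0.197]
tool_rot: [0.862, -0.508, 0.001, -0.0]
ft_force: [-0.2, -0.1, -1.2]
grip_width: 0.0558
grasp_force: 64.1
{'clock': 20.475, 'joint_pos': [-0.2815, 0.3637, 0.0267, 1.2326, 0.0001, -2.358], 'eef_pos': [0.5264, -0.1522, 0.197], 'tool_rot': [0.8615, -0.5077, 0.0006, -0.0002], 'ft_force': [-0.2146, -0.0964, -1.1849], 'ft_torque': [0.0109, 0.0273, -0.047], 'grip_width': 0.0558, 'grasp_force': 64.0515}
lid [(array([ 0.5278, -0.154 ,  0.1713]), 0.73)]
lid_top [(array([ 0.5275, -0.1518,  0.2065]), 0.97)]
coaster [0.5047 0.0297 0.0196]
coaster [0.5055 0.0305 0.0196]
[-1.13018786e+00 -4.66326036e-01 -5.08905094e-04]
```

View pics/d.png

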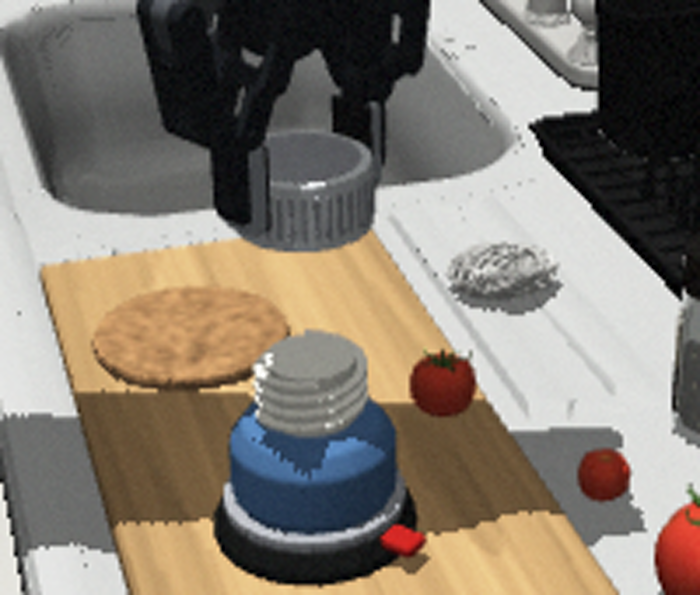

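The lid is free in the fingers (crop (315,190)) and level, with the bare threaded neck below it. Next is the carry to above the coaster.

```bash
python3 -m creep '0 -0.15 -0.06 0 0; 0 -0.35 -0.14 0 0; 0 -0.55 -0.23 0 0; 0 -0.75 -0.31 0 0; 0 -0.9 -0.37 0 0; 0 -0.97 -0.4 0 0; 0 -1 -0.41 0 0'; python3 -m creep '0 -0.05 -0.02 0.05 0; 0 -0.1 -0.04 0.2 0; 0 -0.13 -0.055 0.4 0; 0 -0.13 -0.055 0.6 0; 0 -0.13 -0.055 0.75 0; 0 -0.13 -0.055 0.85 0; 0 -0.13 -0.055 0.9 0; 0 -0.13 -0.055 0.9 0; 0 -0.13 -0.055 0.9 0'; python3 - <<'E'
from h import *
o=state(); im=camera('side')
cv2.imwrite('pics/e.png',cv2.resize(im[170:290,140:300,::-1],None,fx=4,fy=4,interpolation=2))
for n in('lid','lid_top'): print(n,[(np.round(d['at'],4),d['conf']) for d in spot_point(n,'side')])
E
```

```text
clock: 22.0
eef_pos: [0.5074, 0.0092, 0.1964]
tool_rot: [0.862, -0.507, 0.0, 0.0]
ft_force: [0.3, -0.8, -2.2]
grip_width: 0.0557
grasp_force: 64.0
clock: 23.12
eef_pos: [0.5058, 0.0299, 0.0621]
tool_rot: [0.861, -0.508, 0.001, -0.0]
ft_force: [-0.6, -0.2, 0.5]
grip_width: 0.0558
grasp_force: 64.0
{'clock': 23.125, 'joint_pos': [0.0592, 0.4207, -0.2791, 0.8693, -0.0, -2.0173], 'eef_pos': [0.5058, 0.0299, 0.0621], 'tool_rot': [0.8615, -0.5078, 0.0007, -0.0004], 'ft_force': [-0.5536, -0.2139, 0.4664], 'ft_torque': [0.0372, -0.0141, 0.0066], 'grip_width': 0.0558, 'grasp_force': 64.0474}
lid [(array([0.5056, 0.0264, 0.0336]), 0.84)]
lid_top [(array([0.5055, 0.0294, 0.0687]), 0.62)]
```

View pics/e.png

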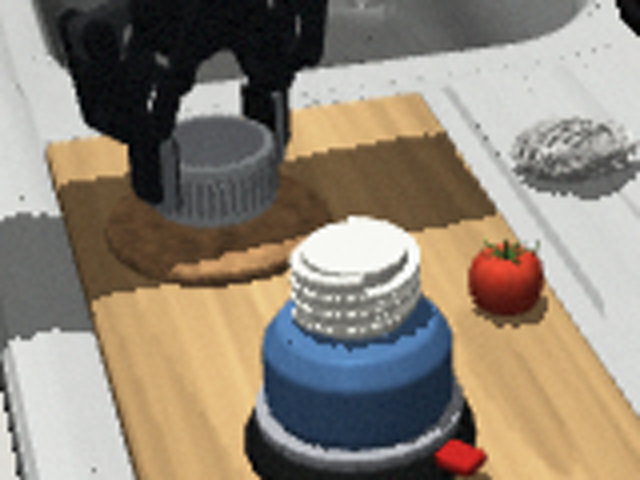

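The lid hovers over the coaster (crop lid (220,170), cork (215,230)) with a gap of about 12 mm. I'll lower it carefully.

```bash
python3 -m creep '0 0 0 0.025 0; 0 0 0 0.05 0; 0 0 0 0.06 0; 0 0 0 0.06 0; 0 0 0 0.06 0'; python3 -m creep '0 0 0 0.007 0; 0 0 0 0.007 0; 0 0 0 0.007 0'
```

```text
clock: 23.9
eef_pos: [0.5051, 0.0299, 0.0523]
tool_rot: [0.862, -0.508, 0.0, -0.0]
ft_force: [-0.5, 0.5, -0.3]
grip_width: 0.0562
grasp_force: 64.1
clock: 24.28
eef_pos: [0.5053, 0.03, 0.0517]
tool_rot: [0.862, -0.508, 0.0, -0.0]
ft_force: [-1.9, -0.7, 5.2]
grip_width: 0.0558
grasp_force: 64.4
```

```bash
python3 -m creep '0 0 0 0.004 0; 0 0 0 0.004 0'; python3 -c "
from h import *; state()"
```

```text
clock: 24.52
eef_pos: [0.5053, 0.03, 0.0517]
tool_rot: [0.862, -0.508, 0.0, -0.0]
ft_force: [-1.7, 0.1, 9.0]
grip_width: 0.0559
grasp_force: 65.2
{'clock': 24.525, 'joint_pos': [0.0593, 0.4343, -0.2908, 0.8448, -0.0, -2.0172], 'eef_pos': [0.5053, 0.03, 0.0517], 'tool_rot': [0.8615, -0.5077, 0.0004, -0.0002], 'ft_force': [-1.7426, 0.062, 9.0092], 'ft_torque': [-0.1142, 0.7518, -0.0104], 'grip_width': 0.0559, 'grasp_force': 65.1671}
```

Contact is firm, so I'll release slowly, then rise.

```bash
python3 -m creep '0.7 0 0 0 0; 0.75 0 0 0 0; 0.85 0 0 0 0; 1 0 0 0 0; 1 0 0 0 0; 1 0 0 0 0; 1 0 0 0 0'; python3 -m creep '1 0 0 -0.05 0; 1 0 0 -0.15 0; 1 0 0 -0.3 0; 1 0 0 -0.5 0; 1 0 0 -0.75 0; 1 0 0 -1 0; 1 0 0 -1 0; 1 0 0 -1 0'; python3 - <<'E'
from h import *
state(); im=camera('side')
cv2.imwrite('pics/f.png',cv2.resize(im[170:290,140:300,::-1],None,fx=4,fy=4,interpolation=2))
print(fit('lid',.0295,.029,[.505,.03,.026],('side',))[0])
for n in('lid','lid_top','cherry_1','tomato_1','coaster'): print(n,[(np.round(d['at'],4),d['conf']) for d in spot_point(n,'side')])
E
```

```text
clock: 25.4
eef_pos: [0.5051, 0.03, 0.0506]
tool_rot: [0.862, -0.508, 0.0, -0.0]
ft_force: [0.3, -0.6, -0.4]
grip_width: 0.0854
grasp_force: 0.0
clock: 26.4
eef_pos: [0.5049, 0.0299, 0.201]
tool_rot: [0.862, -0.508, 0.0, -0.0]
ft_force: [0.0, -0.2, -0.8]
grip_width: 0.0854
grasp_force: 0.0
{'clock': 26.4, 'joint_pos': [0.0592, 0.2805, -0.0806, 1.2091, 0.0, -2.0173], 'eef_pos': [0.5049, 0.0299, 0.201], 'tool_rot': [0.8615, -0.5077, 0.0002, -0.0002], 'ft_force': [0.0391, -0.1533, -0.7876], 'ft_torque': [0.0735, -0.0452, -0.028], 'grip_width': 0.0854, 'grasp_force': 0.0}
[0.50478588 0.02973196 0.02642321]
lid [(array([ 6.876e-01, -2.435e-01,  5.000e-04]), 0.64), (array([0.5039, 0.0269, 0.026 ]), 0.58)]
lid_top [(array([0.5059, 0.0299, 0.0582]), 0.89)]
cherry_1 [(array([ 0.7489, -0.111 ,  0.0022]), 0.62), (array([ 0.6135, -0.0796,  0.0186]), 0.6)]
tomato_1 [(array([ 6.872e-01, -2.420e-01,  2.000e-04]), 0.67)]
coaster []
```

View pics/f.png

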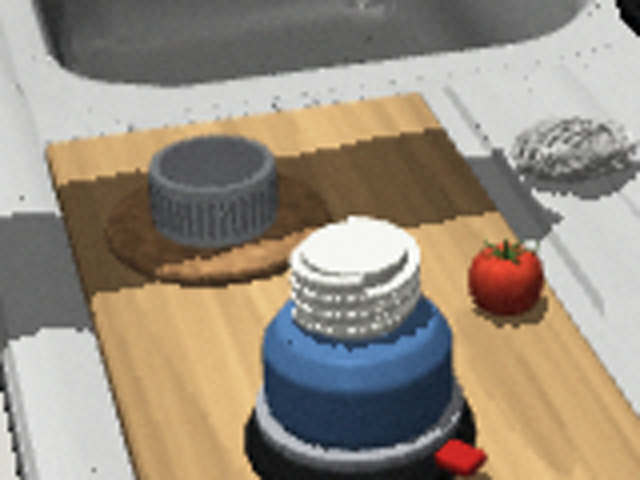

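The lid stands level and upright in the middle of the cork (crop (215,190)), with cork showing all round it. The cherry and scourer haven't moved, and the arm is clear.

```bash
python3 -c "
from workcell import ticket; print(ticket.job_done())"
```

```text
the job is handed in; nothing more can be done
None
```

The lid is unscrewed, lifted off and standing right way up in the middle of the cork coaster, nothing else was seen to move, and the job was handed in at about 26 s; no verdict was returned.

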